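Close the button jar with its insert disk and screw ring

TASK

Close the button jar: first set the loose red disk fully home in the jar's mouth, knob up, and let go of it. Then put the blue screw ring over it, feel for the start of the thread, and screw the ring clockwise until it is tight and clamps the disk. Be gentle, do not force the disk or the ring, and leave the other sewing things where they are.

Things in the scene. Friction and masses are not known exactly. Their poses are not given: they have to be found in the camera images.
- stand: fixed wooden stand, 100 x 100 x 12 mm, with a round glass jar (72 mm wide body, shoulder 57 mm above the table) held in it that cannot be lifted or turned; origin at the centre of its underside, z up. The jar's angle in the stand differs each time and this pose does not tell it
- mouth (a point): centre of the jar's mouth, level with the neck's rim, 75 mm above the table. Neck 44 mm outside, 17 mm tall; recess 38 mm wide, its floor 5 mm below the rim a springy gasket (6 N per mm, up to 3 mm). Round the neck, 4 to 15 mm below the rim, four white thread starts a quarter turn apart, out to 53 mm diameter, with 34 degree gaps between, at an unmeasured angle
- disk_knob (a point): middle of the knob of the loose red disk, on its axis. Disk 36 mm wide, 7 mm thick, lower edge bevelled; on top a round knob 16 mm wide, 22 mm tall: this point is 18 mm above the disk's underside, 11 mm below the knob's top. About 40 g
- disk: the same red disk; origin at the centre of its underside, z up. Fully home, its underside is 5 mm below the jar's rim and its top 2 mm above it
- ring_center (a point): centre of the loose blue screw ring, half-way up its 19 mm height. Twelve-sided, 62 mm across flats (one faces its x axis, then every 30 degrees), 3 mm wall; top flange 4 mm thick with a 24 mm hole that passes the knob. Four inward round lugs, 4 mm thick, at its lower edge on its x and y axes, in to 46 mm diameter. About 60 g, lies flange up
- ring: the same ring; origin under its centre, z up. Lugs on top of the thread: it stands 5 to 9 mm high. Lugs in the gaps: it drops till the flange rests on the disk, underside 13 mm below the rim. Then 50 to 75 degrees clockwise from above draw it 1.8 mm further down (0.1 to 0.35 N m) to a stiff buffered stop where torque climbs 0.1 N m a degree; over 1 N m is forcing. It stays tight by itself
- spool_red: red thread spool 30 mm wide, 55 mm tall, standing; origin under its foot; leave alone
- spool_yellow: yellow thread spool 30 mm wide, 55 mm tall, standing; origin under its foot; leave alone
- pin_tin: round metal pin tin 68 mm wide, 20 mm tall; origin under its centre; leave alone
- thimble: brass thimble 20 mm wide, 22 mm tall; origin under its centre; leave alone
- tape_case: orange tape measure case 55 x 55 x 20 mm; origin under its centre; leave alone
- scissors: scissors lying flat, about 170 mm long along its x, 76 mm wide handles, 12 mm tall; leave alone
- seam_ripper: blue seam ripper lying flat, about 115 mm long along its x, 11 mm tall; leave alone
There are look-alikes about, which are no part of the job. Of the things shaped like the ring, the blue one is meant.

How it is judged (in metres and radians):
On the way, in this order (a step that is already met when the one before it is completed fails the run):
1. the disk lies level and fully home in the mouth, released, before the ring is brought (horizontal distance between disk_knob and mouth below 0.0025 m and z of disk_knob in the frame of mouth below 0.0142 m and angle between disk's own z axis and vertical below 0.06 rad and contact force between disk and the fingers below 0.05 N and horizontal distance between ring_center and mouth above 0.06 m), for 0.2 s.
2. the ring is down over the neck, its lugs in the gaps of the thread (horizontal distance between ring_center and mouth below 0.004 m and z of ring_center in the frame of mouth below -0.002 m and angle between ring's own z axis and vertical below 0.08 rad), for 0.1 s.
At the end, for the whole second after the job is handed in: The disk sits level (within 0.06 rad) and centred (2.5 mm) in the mouth, and the ring is screwed down over it, level (0.06 rad), centred (4 mm), its centre at least 4.5 mm below the rim, at rest, clamping the disk with more than 5 N after it has been let go (horizontal distance between disk_knob and mouth below 0.0025 m and z of disk_knob in the frame of mouth between 0.008 and 0.0135 m and angle between each of disk, ring's own z axis and vertical below 0.06 rad and horizontal distance between ring_center and mouth below 0.004 m and z of ring_center in the frame of mouth between -0.009 and -0.0045 m and contact force between ring and disk above 5 N and linear speed of ring below 0.01 m/s); the robot touches nothing.
It fails at once if the disk is pressed into the jar with more than 40 N (contact force between disk and stand above 40 N).
It fails at once if the ring is forced against the jar with more than 60 N (contact force between ring and stand above 60 N).
It fails at once if another sewing thing is moved more than 20 mm (distance of any of spool_red, spool_yellow, pin_tin, thimble, tape_case, scissors, seam_ripper from where it was at the start of the episode above 0.02 m).
It also fails if it takes over 72 s, if anything falls off the work surface, if the arm or the gripper's body presses on something with over 40 N, if the wrist force passes 120 N, or if a joint passes its speed limit or range.

ROBOT

A 6-joint arm with a two-finger parallel gripper is mounted at the origin on the work surface. World frame = base frame: x ahead of the robot, y to its left, z up, the work surface at z = 0. Lengths are in mm, angles in degrees, forces in N, time in s.
With the tool pointing down it reaches from about 275 to 825 mm from the base axis. Payload 4.9 kg.
Tool frame: the origin (TCP) lies on the mounting face of the last link; the fingertips stand 173 mm ahead of it and the grasp point (between the pads) lies 155 mm ahead of it; z points along the fingers, y is the direction in which the jaws open and shut (so a half turn about z gives the same grasp; the last joint's range is limited). The gripper opens to 85 mm and grips with 20 to 120 N. Pads are 22 mm wide; open, the fingers measure 114 mm over their backs; the gripper's body (76 mm by 85 mm) begins 54 mm behind the grasp point. The pads swing forward as they close: fully open they stand 13 mm farther back than shut.
Start: joints at [57.17, 18.69, -11.035, 60.275, 0, 82.311], TCP at [233.667, 497.915, 404.681] pointing down, gripper open.
Joint ranges: [-152.03, 152.03], [-55.5, 102.48], [-74.3, 77.21], [-110.64, 120.58], [-84.22, 78.4], [-180, 180]. Speed limits (degrees/s): [147.25, 147.25, 180, 180, 180, 180].

INTERFACE

Orientations are given as a 3x3 rotation matrix whose columns are the frame's x, y, z axes.
In Python, from bench import move_ptp, servo_line, goto_joints, set_gripper, dwell, ik, sense, camera, calibration, PlanningError, hand_in, look_for, tip_of gives the robot as it stands. Calls block until the motion is done:
- move_ptp(position, orientation): joint-space move of the TCP to a pose.
- servo_line(position, rate=150, ori=None): straight line of the TCP; ori=None keeps the orientation; rate is the mean speed in mm/s.
- goto_joints(angles): joint-space move.
- set_gripper(opening, grip_force=None): opening from 0.0 (shut) to 1.0 (fully open); grip_force is the grip in N (None keeps the last); returns when the fingers have stopped.
- dwell(seconds).
- ik(position, orientation): joint angles nearest the present ones, or None.
- sense(): the state.
- camera(name): name is "scene" or "top" or "wrist"; returns the picture (384x512x3 uint8, red, green, blue); there is no depth.
- calibration(name): a dict with "fx", "fy", "cx", "cy" (pixels), "dist" ([k1, k2, p1, p2, k3] as OpenCV has them; the pictures are not rectified), "eye" and "rotation" of the camera in the world. Camera axes: x right, y down, z forward; pixel columns grow to the right and rows downward; lengths in mm; the calibration is good to about 2 mm. A picture is of the moment at which its call begins: read the wrist's pose just before it. calibration takes no time and is no camera call; for the wrist camera it gives the pose at the moment of the call.
A pose or a line that the arm cannot do raises PlanningError and nothing moves.
- hand_in(): hands the job in, once; it reports no verdict.
Trained networks look in the newest picture that a camera, given by its name, has taken for a name from the list of things; names that differ only in an ending like _2 or _b are one class to them, and where a whole thing is asked for, a point or a joint stands for the part that bears it (a point fixed in the world has none). Each returns a list of dicts, best first, with "confidence" (0 to 1); they miss things now and then, are a little off and sometimes report something else, mostly with a low value. They report only what shows in the picture. A call takes as long as a camera call. They do not tell look-alikes from the thing itself.
- look_for(camera, thing): "extent" ([left, top, right, bottom] in pixels, round what is visible of it).
- tip_of(camera, thing): "at" ([column, row] in pixels: a listed point, or the origin of a listed thing).
The state is a dict: "clock": time; "joint_positions": joint angles; "dq": joint speeds; "joint_efforts": joint torques, N m; "eef_pos": TCP position; "eef_rot": TCP orientation; "wrist_force": force on the tool from outside, world axes, zero at the start; "torque": the same for the moment, N m; "opening": opening from 0.0 (shut) to 1.0 (fully open).
Only numpy, scipy, OpenCV 4.12 (cv2) and the standard library are available. Lean on these libraries where they do the work, as an engineer would, in place of code of your own. Each camera call takes 0.05 s, during which the arm holds its last target.

## Working session

There is one attempt and no reset: what is moved stays moved. The work goes in short steps, each a Python script; the robot and the scene stay as the last script left them, time stands still between calls to the robot, and variables do not carry over. Pictures are saved under pics/ and viewed, and the job is handed in when it is done.

```bash
ls; mkdir -p pics; python3 - <<'E'
from bench import *
import cv2, numpy as np
for n in ["scene","top","wrist"]:
    im=camera(n); cv2.imwrite(f"pics/{n}0.png",im[:,:,::-1])
    c=calibration(n); print(n,c)
    for t in ["stand","disk","ring","mouth","disk_knob","ring_center"]:
        if t!="mouth": print(t,[(np.round(d["extent"]).tolist(),round(d["confidence"],2)) for d in look_for(n,t)])
        print(t,"tip",[(np.round(d["at"],1).tolist(),round(d["confidence"],2)) for d in tip_of(n,t)])
print(sense())
E
```

```text
pics
scene {'fx': 359.4213718177559, 'fy': 359.4213718177559, 'cx': 254.3491465946957, 'cy': 189.49278279519743, 'dist': array([-0.07106338,  0.        ,  0.        ,  0.        ,  0.        ]), 'eye': array([1126.83275997,   61.36042492,  748.59406652]), 'rotation': array([[-0.12005925,  0.73022334, -0.67257687],
       [ 0.99273514,  0.0937107 , -0.07546691],
       [ 0.00791996, -0.6767512 , -0.7361692 ]])}
stand [([230.0, 214.0, 279.0, 256.0], 0.77)]
stand tip [([253.8, 237.3], 0.56), ([338.9, 224.8], 0.4)]
disk []
disk tip [([342.9, 223.6], 0.55)]
ring [([157.0, 171.0, 182.0, 189.0], 0.88), ([125.0, 202.0, 151.0, 226.0], 0.77)]
ring tip [([181.7, 207.0], 0.87), ([217.5, 200.8], 0.85), ([170.1, 182.0], 0.74), ([135.8, 214.2], 0.71), ([389.8, 197.1], 0.6)]
mouth tip [([253.8, 217.4], 0.91), ([250.9, 237.6], 0.74), ([302.7, 263.9], 0.26)]
disk_knob [([337.0, 222.0, 348.0, 235.0], 0.69), ([166.0, 195.0, 189.0, 220.0], 0.63)]
disk_knob tip [([341.5, 225.6], 0.59)]
ring_center [([123.0, 203.0, 152.0, 226.0], 0.85), ([166.0, 196.0, 190.0, 219.0], 0.6), ([202.0, 184.0, 229.0, 208.0], 0.
[... 2147 characters left out ...]
6.02746667e+01,
       -9.05324982e-04,  8.23102748e+01]), 'dq': array([ 0.00444869, -0.02562641,  0.02503828, -0.02772214, -0.01531037,
        0.01222264]), 'joint_efforts': array([ 2.01987692e-03, -4.43325126e+01,  2.62750572e+01,  1.18623335e-03,
       -4.49872834e-05, -9.42529510e-06]), 'eef_pos': array([233.68487004, 497.9090345 , 404.66426886]), 'eef_rot': array([[-9.05255728e-01,  4.24867118e-01, -1.38925615e-06],
       [ 4.24867118e-01,  9.05255727e-01, -3.12964873e-05],
       [-1.20392163e-05, -2.89215736e-05, -1.00000000e+00]]), 'wrist_force': array([ 0.96110923,  0.21274208, -0.31790486]), 'torque': array([ 0.01307684, -0.03199286, -0.00265845]), 'opening': 0.9992320164154358}
```

```bash
python3 - <<'E'
import cv2
t=cv2.imread("pics/top0.png")[120:250,170:390]
cv2.imwrite("pics/top0c.png",cv2.resize(t,None,fx=3.6,fy=3.6,interpolation=cv2.INTER_CUBIC))
t=cv2.imread("pics/scene0.png")[150:290,110:410]
cv2.imwrite("pics/scene0c.png",cv2.resize(t,None,fx=2.6,fy=2.6,interpolation=cv2.INTER_CUBIC))
E
```

```text
(no output)
```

View pics/top0c.png

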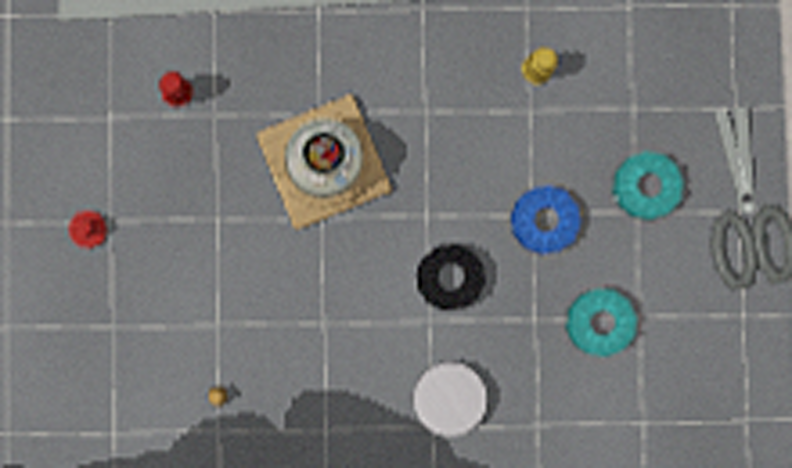

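View pics/scene0c.png

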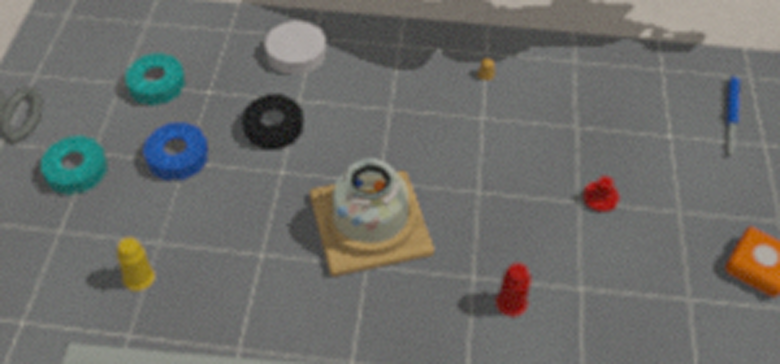

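View pics/top0.png

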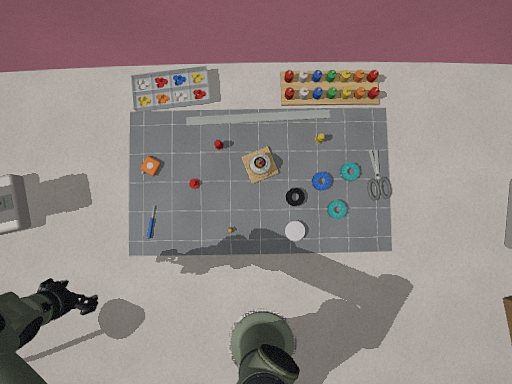

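```bash
cat > h.py <<'E'
from bench import *
import numpy as np, cv2
def ray(c,uv):
    K=np.array([[c["fx"],0,c["cx"]],[0,c["fy"],c["cy"]],[0,0,1]])
    p=cv2.undistortPoints(np.array([[uv]],float),K,np.array(c["dist"]))[0,0]
    return np.array(c["eye"]),np.array(c["rotation"])@np.array([p[0],p[1],1.])
def at_z(c,uv,z):
    e,d=ray(c,uv); return e+d*(z-e[2])/d[2]
def proj(c,P):
    K=np.array([[c["fx"],0,c["cx"]],[0,c["fy"],c["cy"]],[0,0,1]])
    R=np.array(c["rotation"]).T; t=-R@np.array(c["eye"])
    return cv2.projectPoints(np.array(P,float).reshape(-1,1,3),cv2.Rodrigues(R)[0],t,K,np.array(c["dist"]))[0].reshape(-1,2)
def down(yaw):  # yaw deg: direction of tool y axis
    a=np.radians(yaw); y=np.array([np.cos(a),np.sin(a),0]); z=np.array([0,0,-1.]); x=np.cross(y,z)
    return np.column_stack([x,y,z])
E
python3 - <<'E'
from h import *
ct,cs=calibration("top"),calibration("scene")
P=lambda n,uv,z:print(n,at_z(ct,uv,z).round(1))
P("disk t",(194.8,182.5),18); print(at_z(cs,(342,225),18).round(1))
P("mouth t",(260.8,162.9),75); print(at_z(cs,(253.8,217.4),75).round(1))
P("ring t",(321.8,181),9.5); print(at_z(cs,(177.5,207.5),9.5).round(1))
for n,uv,z in [("spool_r",(219,145),20),("spool_y",(320,139),20),("tealA",(350,171),10),("tealB",(338,209),10),("black",(295,197),10),("tin",(295,231),20),("thimble",(231,230),10),("scis",(377,180),5)]: P(n,uv,z)
s=sense(); 
for yaw in range(-180,181,30):
    print(yaw, *[(ik(p,down(yaw))) is not None and np.round(ik(p,down(yaw))[5]) for p in ([425,240,180],[500,0,250],[440,-205,180])])
R=s["eef_rot"]; c=calibration("wrist"); print(R.T@(c["eye"]-s["eef_pos"]), (R.T@c["rotation"]).round(3))
E
```

```text
disk t [544.7 217.5  18. ]
[553.  222.8  18. ]
mouth t [600.1  -5.8  75. ]
[601.    1.8  75. ]
ring t [ 543.6 -212.8    9.5]
[ 542.6 -210.3    9.5]
spool_r [670.8 134.5  20. ]
spool_y [ 686.3 -209.    20. ]
tealA [ 576.4 -310.7   10. ]
tealB [ 447.6 -265.4   10. ]
black [ 490.7 -120.1   10. ]
tin [ 376.8 -116.7   20. ]
thimble [383.1  97.7  10. ]
scis [ 544.5 -404.9    5. ]
-180 -69.0 -98.0 -124.0
-150 -99.0 -128.0 -154.0
-120 -129.0 -158.0 176.0
-90 -159.0 172.0 146.0
-60 171.0 142.0 116.0
-30 141.0 112.0 86.0
0 111.0 82.0 56.0
30 81.0 52.0 26.0
60 51.0 22.0 -4.0
90 21.0 -8.0 -34.0
120 -9.0 -38.0 -64.0
150 -39.0 -68.0 -94.0
180 -69.0 -98.0 -124.0
[82.4039581  -0.74511068 29.69331703] [[-0.001 -0.947 -0.321]
 [ 1.    -0.001  0.   ]
 [-0.    -0.321  0.947]]
```

```bash
python3 - <<'E'
from h import *
t0=sense()["clock"]
move_ptp([549,220,215],down(90))
print(sense()["clock"]-t0, sense()["eef_pos"])
c=calibration("wrist"); im=camera("wrist"); cv2.imwrite("pics/w1.png",im[:,:,::-1])
import json; json.dump({k:np.array(v).tolist() for k,v in c.items()},open("pics/w1.json","w"))
for t in ["disk","disk_knob"]:
    print(t,look_for("wrist",t),tip_of("wrist",t))
    for d in tip_of("wrist",t): print(at_z(c,d["at"],18 if t!="disk" else 0))
E
```

```text
1.6832999999999998 [548.85749138 220.75968146 215.4272618 ]
disk [{'extent': [227.0, 189.4, 277.7, 242.0], 'confidence': 0.65}] [{'at': [251.3, 214.0], 'confidence': 0.9}]
[543.69727053 220.36347422   0.        ]
disk_knob [{'extent': [224.1, 186.7, 279.7, 242.3], 'confidence': 0.92}] [{'at': [249.3, 221.8], 'confidence': 0.76}]
[541.5348267 219.0465927  18.       ]
```

View pics/w1.png

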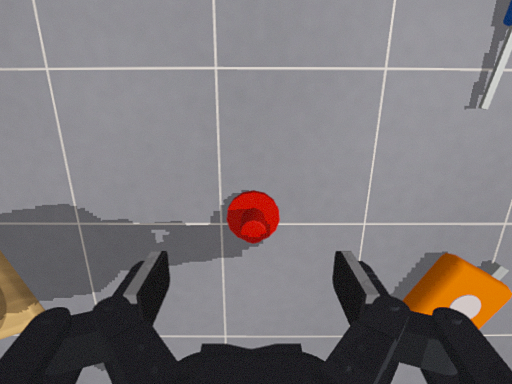

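```bash
cat >> h.py <<'E'
from scipy.optimize import minimize
def circ(x,y,z,r,n=48):
    a=np.linspace(0,2*np.pi,n,endpoint=False); return np.c_[x+r*np.cos(a),y+r*np.sin(a),0*a+z]
def disk_mask(c,x,y,z0=0,S=4):
    m=np.zeros((384*S,512*S),np.uint8)
    for A in ([(0,17),(2,18),(7,18)],[(7,8),(29,8)]):
        pts=np.vstack([proj(c,circ(x,y,z0+z,r)) for z,r in A])
        h=cv2.convexHull(((pts+0.5)*S).astype(np.float32)).astype(int)
        cv2.fillConvexPoly(m,h,1)
    return cv2.resize(m.astype(np.float32),(512,384),interpolation=cv2.INTER_AREA)
def redmask(im):
    h=cv2.cvtColor(im,cv2.COLOR_RGB2HSV); return ((((h[...,0]<8)|(h[...,0]>172))&(h[...,1]>150)&(h[...,2]>60))).astype(np.float32)
def fit(maskfn,obs,x0,step=4):
    f=lambda p:np.abs(maskfn(*p)-obs).sum()
    r=minimize(f,x0,method="Nelder-Mead",options=dict(initial_simplex=np.vstack([x0]+[np.array(x0)+step*e for e in np.eye(len(x0))]),xatol=.03,fatol=.3))
    return r.x,r.fun,obs.sum()
E
python3 - <<'E'
from h import *; import json
c=json.load(open("pics/w1.json")); im=cv2.imread("pics/w1.png")[:,:,::-1].copy()
m=redmask(im); m[:,:150]=0;m[:,380:]=0
print(fit(lambda x,y:disk_mask(c,x,y),m,[543.,220.]))
print(fit(lambda x,y,z:disk_mask(c,x,y,z),m,[543.,220.,0.]))
E
```

```text
(array([543.41558277, 221.22900274]), np.float64(126.375), np.float32(2097.0))
(array([545.51972758, 221.30897337,  -5.48532569]), np.float64(46.125), np.float32(2097.0))
```

```bash
cat >> h.py <<'E'
import json
def snap(name):
    c=calibration("wrist"); s=sense(); im=camera("wrist"); cv2.imwrite(f"pics/{name}.png",im[:,:,::-1])
    json.dump({**{k:np.array(v).tolist() for k,v in c.items()},"eef":s["eef_pos"].tolist(),"R":s["eef_rot"].tolist()},open(f"pics/{name}.json","w"))
    return c,im
def load(name):
    return json.load(open(f"pics/{name}.json")), cv2.imread(f"pics/{name}.png")[:,:,::-1].copy()
def st(tag=""):
    s=sense(); print(tag,round(s["clock"],2),s["eef_pos"].round(2),"F",s["wrist_force"].round(2),"T",s["torque"].round(3),"op",round(s["opening"],3)); return s
E
python3 - <<'E'
from h import *
set_gripper(0.6)
servo_line([544.5,221.2,183],rate=120)
st("down")
set_gripper(0.0,20)
s=st("closed")
servo_line([544.5,221.2,320],rate=200)
dwell(0.2); st("up")
snap("w2")
E
```

```text
down 4.68 [544.26 221.12 182.7 ] F [ 0.06  1.04 -0.11] T [-0.    -0.006  0.055] op 0.597
closed 5.09 [545.   221.32 183.89] F [-0.64  0.85  3.98] T [-0.044  0.067 -0.034] op 0.172
up 6.12 [544.   221.04 318.43] F [ 0.04 -0.1  -1.5 ] T [-0.014  0.02  -0.019] op 0.174
```

View pics/w2.png

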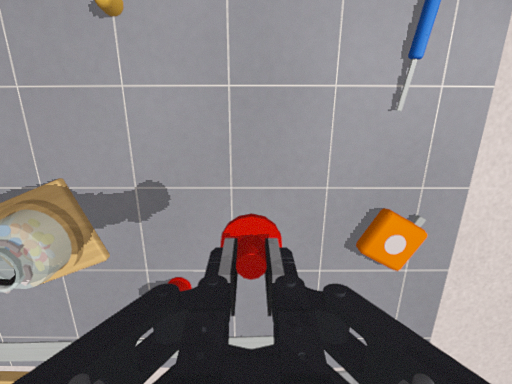

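```bash
python3 - <<'E'
from h import *
c,im=load("w2"); m=redmask(im)
roi=np.zeros_like(m); roi[190:236,200:310]=1
dark=(im.max(2)<60); roi[cv2.dilate(dark.astype(np.uint8),np.ones((3,3)))>0]=0
# keep red pixels only in ROI
print((m*roi).sum())
print(fit(lambda x,y:disk_mask(c,x,y,134.5)*roi,m*roi,[544.,221.]))
print(fit(lambda x,y,z:disk_mask(c,x,y,z)*roi,m*roi,[544.,221.,134.]))
e=np.array(c["eef"]); print(e)
E
```

```text
948.0
(array([542.40251982, 220.22082978]), np.float64(25.5), np.float32(948.0))
(array([541.63005957, 220.23260244, 136.37926189]), np.float64(29.6875), np.float32(948.0))
[543.99839417 221.03841055 318.42842814]
```

```bash
python3 - <<'E'
from h import *
move_ptp([560,-2,280],down(90)); dwell(0.25); st(); snap("m1")
move_ptp([640,-2,280],down(-90)); dwell(0.25); st(); snap("m2")
for n in ("m1","m2"):
    c,im=load(n); print(n, proj(c,[600,-2,75]))
E
python3 - <<'E'
import cv2
for n in("m1","m2"):
    im=cv2.imread(f"pics/{n}.png"); cv2.imwrite(f"pics/{n}c.png",cv2.resize(im[40:200,150:350],None,fx=3.6,fy=3.6,interpolation=cv2.INTER_CUBIC))
E
```

```text
7.33 [560.16  -0.67 280.26] F [-0.84  0.14  0.01] T [ 0.02  -0.012  0.015] op 0.176
 10.3 [639.98  -2.01 280.03] F [-0.02  0.25 -0.68] T [0.042 0.003 0.02 ] op 0.178
m1 [[250.02394158 277.72982843]]
m2 [[249.85423446 278.32652678]]
```

View pics/m1c.png

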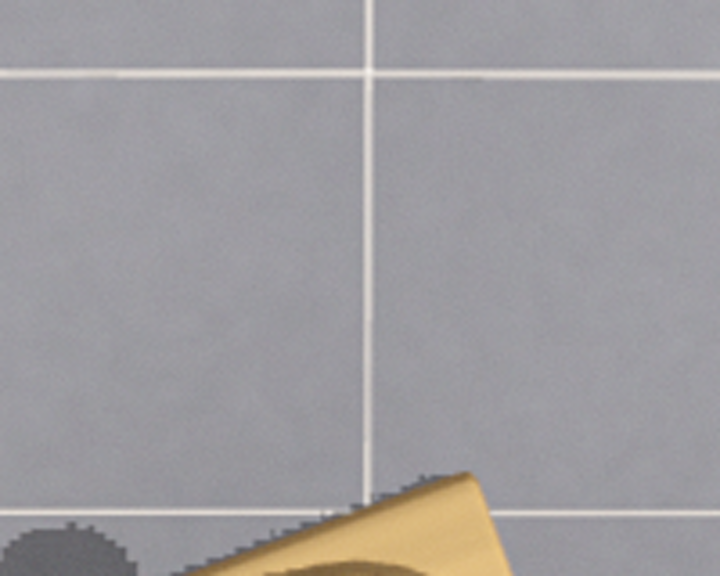

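View pics/m2c.png

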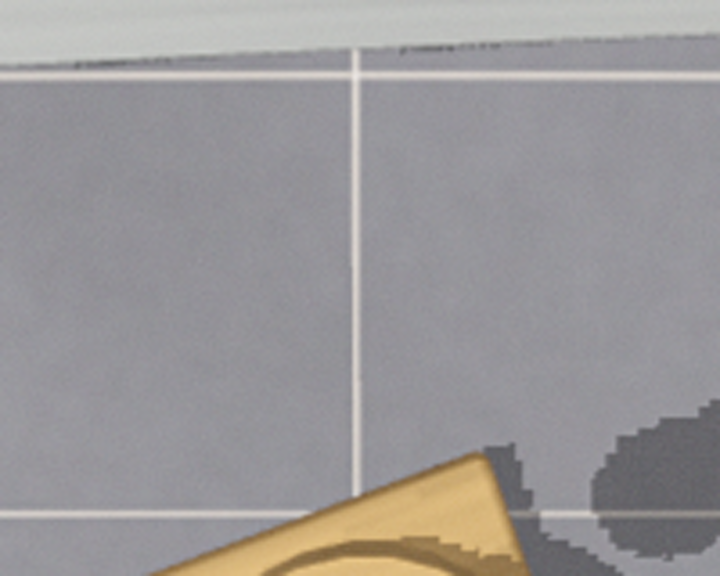

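View pics/m2.png

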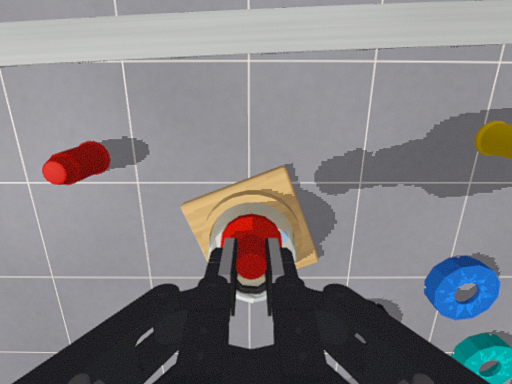

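```bash
python3 - <<'E'
from h import *
move_ptp([526,-2,280],down(-90)); dwell(0.25); st(); snap("m3")
move_ptp([674,-2,280],down(90)); dwell(0.25); st(); snap("m4")
for n in ("m3","m4"):
    c,im=load(n); u,v=proj(c,[600,-2,75])[0].astype(int); print(n,u,v)
    cv2.imwrite(f"pics/{n}c.png",cv2.resize(im[max(0,v-70):v+70,u-70:u+70,::-1],None,fx=4,fy=4,interpolation=cv2.INTER_CUBIC))
E
```

```text
11.13 [527.07  -2.12 280.07] F [-0.09 -1.16 -0.49] T [-0.041 -0.004 -0.021] op 0.177
 14.06 [673.96  -2.   280.06] F [-0.69 -0.07 -0.24] T [-0.034  0.065  0.031] op 0.173
m3 249 114
m4 252 112
```

View pics/m3c.png

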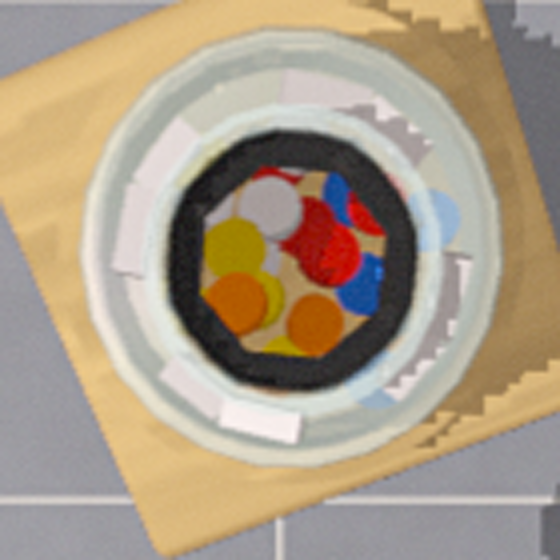

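View pics/m4c.png

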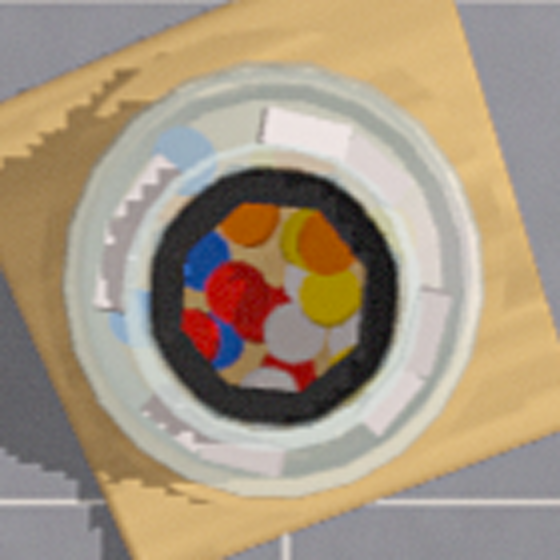

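View pics/m4.png

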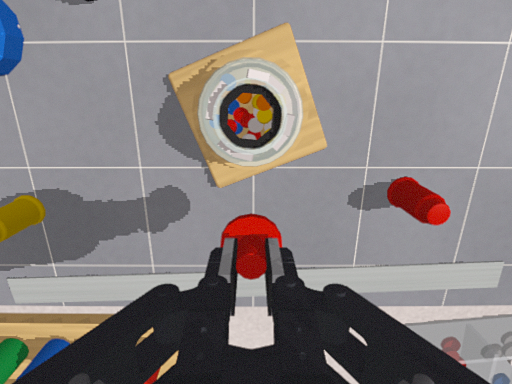

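```bash
python3 - <<'E'
from h import *
res={}
for n in ("m3","m4"):
    c,im=load(n)
    dark=((im.max(2)<75)).astype(np.uint8)
    u,v=proj(c,[600,-2,75])[0].astype(int)
    r=np.zeros_like(dark); r[max(0,v-60):v+60,u-60:u+60]=1; dark*=r
    k,lab,stt,_=cv2.connectedComponentsWithStats(dark); i=1+np.argmax(stt[1:,4])
    cnt=cv2.findContours((lab==i).astype(np.uint8),cv2.RETR_EXTERNAL,cv2.CHAIN_APPROX_NONE)[0][0]
    hull=np.zeros(dark.shape,np.uint8); cv2.fillPoly(hull,[cv2.convexHull(cnt)],1)
    def mk(x,y,z=70,R=19):
        m=np.zeros((384*4,512*4),np.uint8); cv2.fillConvexPoly(m,((proj(c,circ(x,y,z,R))+.5)*4).astype(int),1)
        return cv2.resize(m.astype(np.float32),(512,384),interpolation=cv2.INTER_AREA)
    a=fit(mk,hull.astype(np.float32),[600.,-2.]); print(n,a, fit(lambda x,y,R:mk(x,y,70,R),hull.astype(np.float32),[600.,-2.,19.])[0])
    res[n]=a[0]
    # tool-held disk in this image
    m=redmask(im); roi=np.zeros_like(m); roi[205:236,200:310]=1
    roi[cv2.dilate((im.max(2)<60).astype(np.uint8),np.ones((3,3)))>0]=0
    e=np.array(c["eef"]); d=fit(lambda x,y:disk_mask(c,x,y,e[2]-183.9)*roi,m*roi,[e[0],e[1]])
    print(" disk",d[0]-e[:2],d[1:], "tool frame",np.array(c["R"]).T[:2,:2]@(d[0]-e[:2]))
mid=(res["m3"]+res["m4"])/2; print("mouth",mid)
rows=[]
for n in ("m3","m4"):
    c,im=load(n); x,y=res[n]
    ang=np.arange(0,360,.5)
    for R in (24.3,):
        pass
    img=np.zeros((80,720,3),np.uint8)
    for i,R in enumerate(np.linspace(20,30,80)):
        a=np.radians(ang); p=proj(c,np.c_[x+R*np.cos(a),y+R*np.sin(a),0*a+70]).astype(np.float32)
        img[i]=cv2.remap(im,p[:,0].reshape(1,-1),p[:,1].reshape(1,-1),cv2.INTER_LINEAR)[0]
    rows.append(cv2.resize(img,(720,160)))
img=np.vstack(rows)
for d in range(0,360,30): cv2.line(img,(d*2,0),(d*2,8),(255,0,0),1); cv2.putText(img,str(d),(d*2,20),0,.4,(255,0,0))
cv2.imwrite("pics/polar.png",img[:,:,::-1])
E
```

```text
m3 (array([602.50713734,  -3.28969541]), np.float64(84.6875), np.float32(3196.0)) [602.63915232  -3.31829821  18.74970275]
 disk [ 1.33568406 -0.76760817] (np.float64(25.125), np.float32(942.0)) tool frame [1.33563362 0.76769459]
m4 (array([602.87271118,  -3.29789734]), np.float64(86.5), np.float32(3131.0)) [602.70819237  -3.35431097  18.76656436]
 disk [-1.23152132 -0.77938489] (np.float64(25.875), np.float32(951.0)) tool frame [ 1.23147065 -0.77946496]
mouth [602.68992426  -3.29379638]
```

View pics/polar.png

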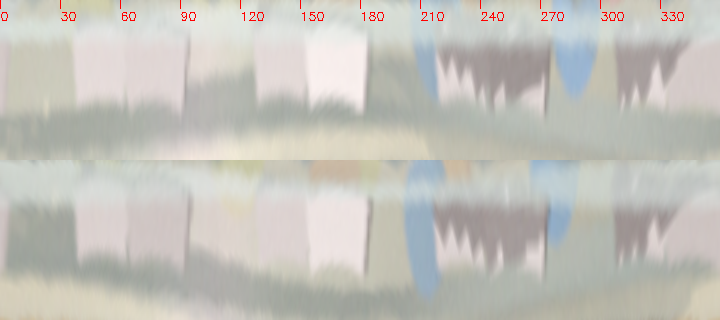

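```bash
python3 - <<'E'
from h import *
R=down(90)
move_ptp([604.0,-2.5,270],R); dwell(0.15); s=st("hover"); 
f0=s["wrist_force"][2]
for z in np.arange(263,251.9,-1.0):
    servo_line([604.0,-2.5,z],rate=25); s=st(z)
    if s["wrist_force"][2]-f0>6: break
c,im=snap("p1")
cv2.imwrite("pics/p1c.png",cv2.resize(im[180:340,150:350,::-1],None,fx=3.6,fy=3.6,interpolation=cv2.INTER_CUBIC))
E
```

```text
hover 14.64 [605.19  -2.65 270.65] F [-0.23 -0.45 -0.32] T [0.003 0.042 0.012] op 0.173
263.0 15.07 [604.    -2.46 262.57] F [ 0.19 -0.47 -0.75] T [-0.031 -0.031  0.076] op 0.174
262.0 15.32 [604.02  -2.5  262.  ] F [-0.06  0.39 -0.53] T [-0.094 -0.041 -0.003] op 0.177
261.0 15.57 [603.97  -2.51 261.01] F [-0.83  0.95  0.12] T [-0.022 -0.018  0.031] op 0.177
260.0 15.82 [603.97  -2.49 259.94] F [-0.27  0.34  1.06] T [0.031 0.039 0.025] op 0.176
259.0 16.07 [603.95  -2.49 258.91] F [-0.02  0.   -0.51] T [-0.017 -0.053 -0.033] op 0.174
258.0 16.32 [603.96  -2.49 257.93] F [-0.6  -0.14 -0.41] T [0.029 0.009 0.015] op 0.177
257.0 16.57 [603.96  -2.51 256.91] F [ 0.77 -0.51  0.42] T [ 0.034 -0.063  0.021] op 0.174
256.0 16.82 [603.96  -2.5  255.91] F [-0.32 -0.58 -0.5 ] T [ 0.017 -0.027 -0.05 ] op 0.177
255.0 17.07 [603.95  -2.49 254.89] F [ 0.09 -0.72 -0.49] T [0.042 0.037 0.051] op 0.18
254.0 17.32 [604.01  -2.52 254.  ] F [ 1.02 -0.09  0.04] T [ 0.049 -0.001 -0.029] op 0.174
253.0 17.57 [604.03  -2.49 253.36] F [-1.59  0.88  3.25] T [0.063 0.288 0.021] op 0.175
252.0 17.82 [604.04  -2.49 252.68] F [-2.98  0.4   6.62] T [0.004 0.51  0.059] op 0.177
```

View pics/p1c.png

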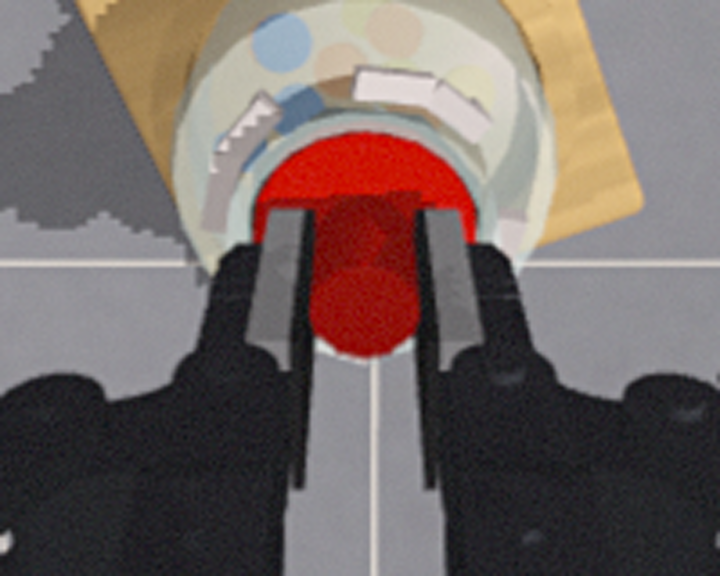

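```bash
python3 - <<'E'
from h import *
set_gripper(0.5); st("rel"); dwell(0.1)
servo_line([604.0,-2.5,300],rate=200)
move_ptp([674,-2.5,280],down(90)); dwell(0.2); c,im=snap("p2"); st()
u,v=proj(c,[602.7,-3,77])[0].astype(int); print(u,v)
cv2.imwrite("pics/p2c.png",cv2.resize(im[v-70:v+70,u-70:u+70,::-1],None,fx=4,fy=4,interpolation=cv2.INTER_CUBIC))
m=redmask(im); roi=np.zeros_like(m); roi[v-45:v+45,u-45:u+45]=1
print(fit(lambda x,y:disk_mask(c,x,y,70)*roi,m*roi,[602.7,-3.3]))
print(fit(lambda x,y,z:disk_mask(c,x,y,z)*roi,m*roi,[602.7,-3.3,70]))
# knob top
E
```

```text
rel 18.26 [603.93  -2.5  251.68] F [-0.32  0.35  0.69] T [-0.012  0.01   0.   ] op 0.502
 19.39 [673.23  -2.45 280.17] F [-0.37  0.17 -0.19] T [-0.007 -0.029  0.027] op 0.501
251 119
(array([601.97578469,  -3.27440682]), np.float64(63.0), np.float32(3056.0))
(array([601.96135945,  -3.30090459,  68.83280146]), np.float64(51.5), np.float32(3056.0))
```

View pics/p2c.png

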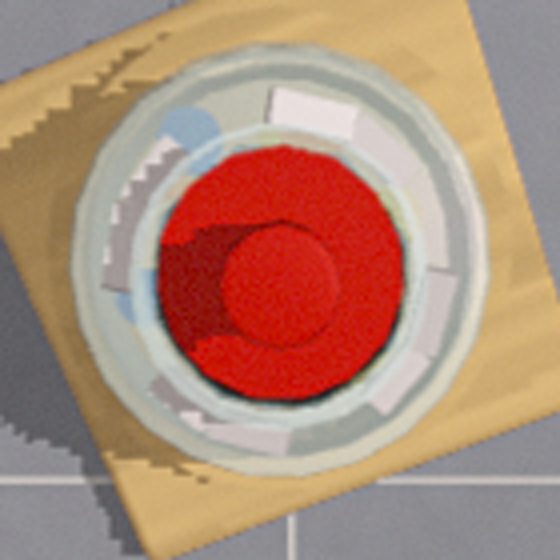

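```bash
python3 - <<'E'
from h import *
move_ptp([562,-139,260],down(165)); set_gripper(1.0); dwell(0.1); c,im=snap("r1"); st()
u,v=proj(c,[543,-211,19])[0].astype(int); print(u,v)
cv2.imwrite("pics/r1c.png",cv2.resize(im[max(0,v-80):v+80,u-80:u+80,::-1],None,fx=3.7,fy=3.7,interpolation=cv2.INTER_CUBIC))
h=cv2.cvtColor(im,cv2.COLOR_RGB2HSV); m=((h[...,0]>105)&(h[...,0]<128)&(h[...,1]>110)).astype(np.uint8)
k,lab,s_,_=cv2.connectedComponentsWithStats(m); i=1+np.argmax(s_[1:,4]); print(s_[i])
cnt=max(cv2.findContours((lab==i).astype(np.uint8),cv2.RETR_EXTERNAL,cv2.CHAIN_APPROX_NONE)[0],key=len)
o=np.zeros(m.shape,np.float32); cv2.fillPoly(o,[cnt],1)
A=31/np.cos(np.radians(15))
def mk(x,y,a,z0=0):
    t=np.radians(a+15+30*np.arange(12)); p=np.c_[x+A*np.cos(t),y+A*np.sin(t)]
    pts=np.vstack([proj(c,np.c_[p,0*t+z0+z]) for z in (0,19)])
    mm=np.zeros((384*4,512*4),np.uint8); cv2.fillConvexPoly(mm,cv2.convexHull(((pts+.5)*4).astype(np.float32)).astype(int),1)
    return cv2.resize(mm.astype(np.float32),(512,384),interpolation=cv2.INTER_AREA)
b=min((fit(mk,o,[543.,-211.,a]) for a in (0.,10.,20.)),key=lambda r:r[1]); print(b)
E
```

```text
21.44 [ 562.   -138.99  259.96] F [0.01 0.29 0.29] T [0.053 0.033 0.017] op 1.0
250 110
[ 206   61   90   94 4837]
(array([ 543.72935568, -211.22146392,    8.8137146 ]), np.float64(79.5), np.float32(6509.0))
```

View pics/r1c.png

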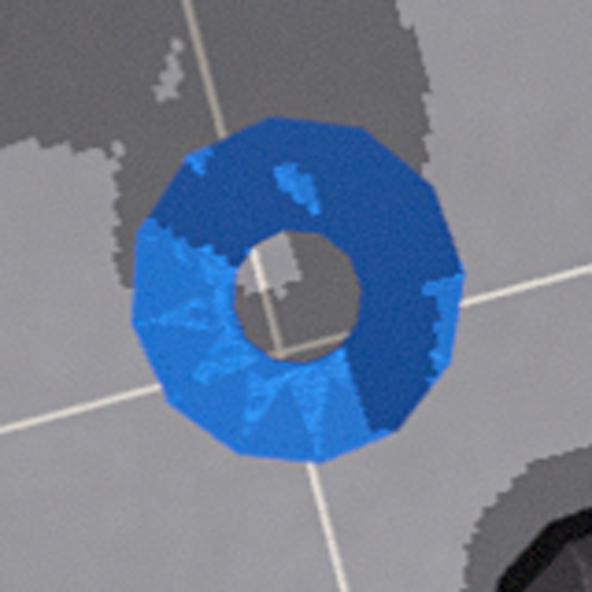

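View pics/r1.png

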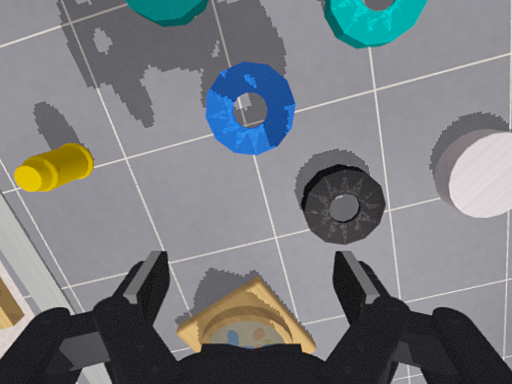

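```bash
python3 - <<'E'
from h import *
R=down(158.8)
move_ptp([543.7,-210.4,215],R)
servo_line([543.7,-210.4,171],rate=80); st("dn")
set_gripper(0.3,50); st("closed")
servo_line([543.7,-210.4,175],rate=40); st("l")
servo_line([543.7,-210.4,320],rate=250); dwell(0.2); st("up"); c,im=snap("r2")
E
```

```text
dn 22.58 [ 543.83 -210.27  171.  ] F [0.8  0.35 0.01] T [ 0.034 -0.002 -0.008] op 1.003
closed 22.93 [ 544.14 -210.67  171.96] F [0.49 0.02 4.54] T [ 0.1    0.238 -0.023] op 0.712
l 23.18 [ 543.71 -210.45  175.16] F [ 0.64 -0.45 -0.89] T [-0.043 -0.036  0.006] op 0.713
up 24.12 [ 543.06 -210.07  317.98] F [-0.21  0.68 -1.53] T [-0.069  0.035 -0.052] op 0.71
```

View pics/r2.png

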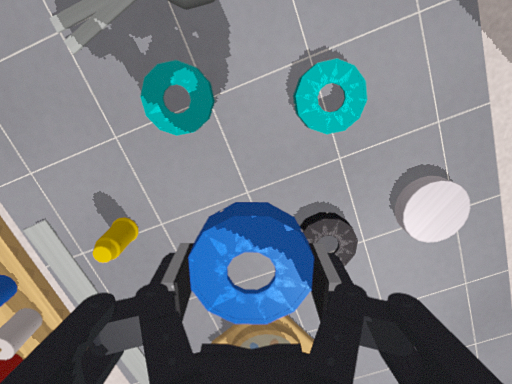

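```bash
cat >> h.py <<'E'
A_=31/np.cos(np.radians(15))
def ringmask(c,x,y,a,z0):
    t=np.radians(a+15+30*np.arange(12)); p=np.c_[x+A_*np.cos(t),y+A_*np.sin(t)]
    pts=np.vstack([proj(c,np.c_[p,0*t+z0+z]) for z in (0,19)])
    mm=np.zeros((384*4,512*4),np.uint8); cv2.fillConvexPoly(mm,cv2.convexHull(((pts+.5)*4).astype(np.float32)).astype(int),1)
    ins=cv2.convexHull(((proj(c,circ(x,y,z0+19,12))+.5)*4).astype(np.float32)).astype(int); cv2.fillConvexPoly(mm,ins,0)
    return cv2.resize(mm.astype(np.float32),(512,384),interpolation=cv2.INTER_AREA)
def bluemask(im):
    h=cv2.cvtColor(im,cv2.COLOR_RGB2HSV); return ((h[...,0]>103)&(h[...,0]<130)&(h[...,1]>110)).astype(np.float32)
E
python3 - <<'E'
from h import *
c,im=load("r2"); m=bluemask(im); e=np.array(c["eef"]); R=np.array(c["R"])
roi=np.zeros_like(m); roi[180:350,180:325]=1
roi[cv2.dilate((im.max(2)<60).astype(np.uint8),np.ones((5,5)))>0]=0
# exclude regions at fingers' columns
roi[235:,:195]=0; roi[235:,307:]=0
for zz in (172,):
    b=fit(lambda x,y,a:ringmask(c,x,y,a,e[2]-zz)*roi,m*roi,[e[0],e[1],8.8],3); d=b[0][:2]-e[:2]
    print(zz,b,d,"tool",R[:2,:2].T@d)
b=fit(lambda x,y,a,z:ringmask(c,x,y,a,z)*roi,m*roi,[e[0],e[1],8.8,e[2]-172],3); d=b[0][:2]-e[:2]
print(b,d,"tool",R[:2,:2].T@d, e[2]-b[0][3])
print(np.degrees(np.arctan2(R[1,1],R[0,1])))
E
```

```text
172 (array([ 542.82177196, -210.00629335,    7.98713571]), np.float64(315.3125), np.float32(10214.0)) [-0.23653409  0.05884034] tool [0.03067688 0.24180312]
(array([ 542.77722259, -210.27607542,    8.90434349,  146.45703663]), np.float64(310.4375), np.float32(10214.0)) [-0.28108346 -0.21094173] tool [0.29831157 0.18578014] 171.5248930848009
158.80043509137562
```

```bash
cat >> h.py <<'E'
M=np.array([602.7,-2.5]); D=-0.5
def tcp(yaw,z,M=M,D=D):
    return [*(M-D*down(yaw)[:2,0]),z]
def favg(n=4):
    F=[];T=[]
    for _ in range(n):
        s=sense(); F.append(s["wrist_force"]); T.append(s["torque"]); dwell(0.02)
    return np.mean(F,0),np.mean(T,0),s
E
python3 - <<'E'
from h import *
yaw=169.5; R=down(yaw)
move_ptp(tcp(yaw,300),R); servo_line(tcp(yaw,250),rate=120); dwell(.1)
f0,t0,s=favg(); print(f0.round(2),t0.round(3),s["clock"],s["eef_pos"])
for z in np.arange(246,231.9,-1):
    servo_line(tcp(yaw,z),rate=20)
    f,t,s=favg(3); f=f-f0; print(z,s["eef_pos"].round(2),f.round(2),(t-t0).round(3),round(s["clock"],2))
    if f[2]>5 or np.hypot(*f[:2])>8: break
snap("j1")
E
```

```text
[ 0.25  0.05 -0.63] [-0.025 -0.014 -0.017] 25.7583 [603.18016334  -3.36711123 251.1395929 ]
246.0 [602.55  -2.9  245.95] [-0.42 -0.23 -0.18] [0.009 0.02  0.004] 26.16
245.0 [602.61  -2.99 244.96] [-0.07 -0.34  0.15] [0.009 0.018 0.056] 26.46
244.0 [602.57  -3.   243.92] [-0.66 -0.03  0.28] [ 0.038 -0.007  0.014] 26.76
243.0 [602.59  -2.98 242.94] [ 0.3  -0.27  0.3 ] [0.039 0.027 0.013] 27.06
242.0 [602.57  -2.98 241.93] [-0.26  0.15 -0.07] [0.026 0.025 0.003] 27.36
241.0 [602.57  -2.99 240.94] [ 0.25 -0.05 -0.14] [ 0.008  0.026 -0.006] 27.66
240.0 [602.58  -3.01 239.94] [-0.29  0.26  0.05] [0.014 0.02  0.031] 27.96
239.0 [602.56  -2.96 238.92] [-0.09 -0.2   0.03] [-0.009 -0.003  0.028] 28.26
238.0 [602.57  -3.01 237.93] [-0.14 -0.08 -0.08] [0.036 0.029 0.012] 28.56
237.0 [602.59  -2.97 236.94] [-0.34 -0.69 -0.2 ] [0.014 0.017 0.019] 28.86
236.0 [602.58  -2.97 235.94] [-0.09  0.29  0.11] [ 0.015 -0.004  0.008] 29.16
235.0 [602.59  -3.   234.95] [-0.16  0.16  0.08] [0.024 0.031 0.043] 29.46
234.0 [602.64  -2.98 234.01] [-0.33  0.2   0.59] [0.066 0.029 0.   ] 29.76
233.0 [602.65  -3.02 233.37] [-1.53  0.09  3.61] [0.067 0.228 0.052] 30.06
232.0 [602.65  -3.   232.68] [-2.85  0.2   8.26] [0.05  0.492 0.01 ] 30.36
```

View pics/j1.png

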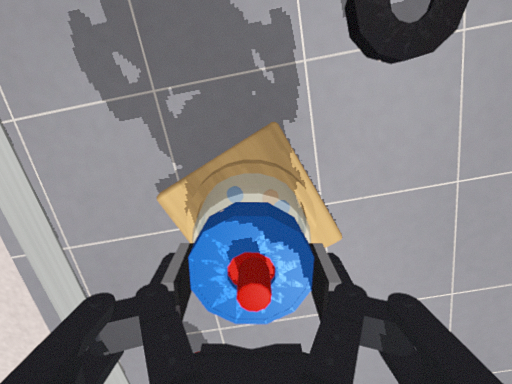

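```bash
python3 - <<'E'
from h import *
f0=np.array([.25,.05,-.63]); t0=np.array([-.025,-.014,-.017])
yaw=169.5
for i in range(18):
    yaw-=5
    servo_line(tcp(yaw,232.5),rate=20,ori=down(yaw))
    f,t,s=favg(2); f=f-f0; t=t-t0
    y=np.degrees(np.arctan2(s["eef_rot"][1,1],s["eef_rot"][0,1]))
    print(yaw,round(y,1),s["eef_pos"].round(2),f.round(1),t.round(3),round(s["opening"],3),round(s["clock"],2))
    if t[2]>0.45 or np.linalg.norm(f)>25: break
E
```

```text
164.5 164.6 [602.8   -3.   232.95] [-1.1  0.8  6.6] [ 0.021  0.214 -0.045] 0.712 30.69
159.5 159.6 [602.89  -3.06 232.95] [-1.  -0.3  5.5] [ 0.004  0.205 -0.023] 0.711 30.98
154.5 154.6 [602.91  -3.04 232.97] [-0.8 -0.2  5.6] [-0.014  0.12  -0.023] 0.712 31.26
149.5 149.6 [602.93  -3.07 232.99] [-1.1 -0.5  5.8] [-0.022  0.107 -0.029] 0.712 31.54
144.5 144.6 [602.94  -3.09 233.  ] [-0.2 -0.5  5.9] [-0.012  0.101 -0.058] 0.711 31.82
139.5 139.6 [602.92  -3.05 232.99] [-0.8  0.2  6.1] [-0.047  0.11  -0.056] 0.708 32.11
134.5 134.6 [602.89  -3.01 233.  ] [-0.2 -0.3  5.8] [-0.076  0.059 -0.062] 0.712 32.39
129.5 129.6 [602.77  -2.95 232.75] [ 0.4 -0.7  4. ] [-0.07  -0.108 -0.074] 0.712 32.67
124.5 124.7 [602.61  -2.89 232.64] [ 1.3 -0.9  4. ] [-0.183 -0.213 -0.117] 0.709 32.96
119.5 119.7 [602.4   -2.84 232.48] [ 1.  -0.6  3.6] [-0.158 -0.27  -0.137] 0.709 33.24
114.5 114.7 [602.29  -2.76 232.51] [ 0.9 -0.9  2.9] [-0.194 -0.222 -0.148] 0.711 33.52
109.5 109.7 [602.23  -2.64 232.49] [ 0.7 -0.5  3.9] [-0.193 -0.202 -0.092] 0.715 33.81
104.5 104.7 [602.33  -2.6  232.5 ] [ 1.  -0.5  2.4] [-0.174 -0.337  0.296] 0.711 34.09
99.5 99.8 [602.34  -2.53 232.52] [ 1.8 -1.5  2.5] [-0.311 -0.427  0.763] 0.713 34.38
```

```bash
python3 - <<'E'
from h import *
set_gripper(1.0); dwell(.1); s=st("rel")
servo_line([*s["eef_pos"][:2],330],rate=150); st("up")
R=down(90)
move_ptp([674,-2.5,300],R); dwell(.2); c,im=snap("e1"); st()
u,v=proj(c,[602.7,-3,77])[0].astype(int)
cv2.imwrite("pics/e1c.png",cv2.resize(im[max(v-75,0):v+75,u-75:u+75,::-1],None,fx=3.8,fy=3.8,interpolation=cv2.INTER_CUBIC))
m=bluemask(im); roi=np.zeros_like(m); roi[max(v-65,0):v+65,u-65:u+65]=1
kn=redmask(im)*roi
# fill knob-occluded area ignored
roi2=roi*(1-cv2.dilate(kn,np.ones((5,5)))); 
for z0 in (60.2,62,68):
    print(z0,min((fit(lambda x,y,a:ringmask(c,x,y,a,z0)*roi2,m*roi2,[602.7,-3.3,a],3) for a in (0.,10.,20.)),key=lambda r:r[1]))
print(min((fit(lambda x,y,a,z:ringmask(c,x,y,a,z)*roi2,m*roi2,[602.7,-3.3,a,61],3) for a in (0.,10.,20.)),key=lambda r:r[1]))
im=camera("scene"); cv2.imwrite("pics/e2.png",cv2.resize(im[180:280,200:310,::-1],None,fx=5,fy=5,interpolation=cv2.INTER_CUBIC))
E
```

```text
rel 34.87 [602.01  -2.55 232.31] F [0.08 0.14 0.21] T [-0.026 -0.018 -0.01 ] op 0.999
up 35.67 [601.61  -2.51 329.22] F [ 0.53 -0.67  0.31] T [0.038 0.035 0.073] op 0.996
 36.33 [673.34  -2.45 300.49] F [-0.05  0.28  0.39] T [-0.048 -0.021 -0.002] op 0.999
60.2 (array([602.47372247,  -3.48249335,  23.10950718]), np.float64(81.875), np.float32(6369.0))
62 (array([602.57235747,  -3.47536886,  21.99051914]), np.float64(166.3125), np.float32(6369.0))
68 (array([602.4328813 ,  -3.51178214,  10.55726592]), np.float64(675.25), np.float32(6369.0))
(array([602.51865697,  -3.50683626,  -7.05740259,  59.8401505 ]), np.float64(79.75), np.float32(6369.0))
```

View pics/e1c.png

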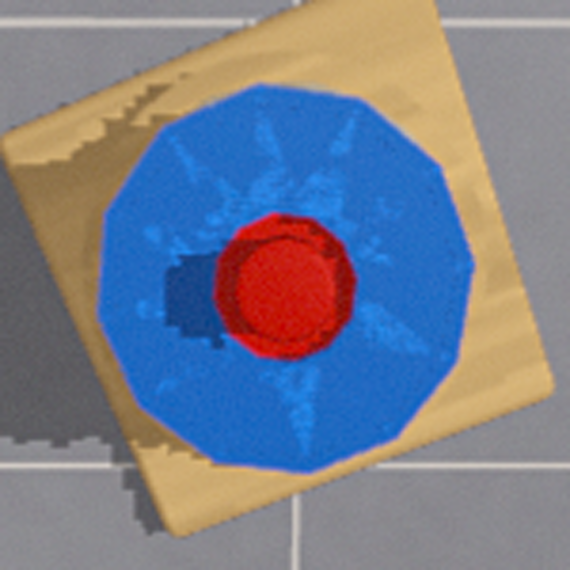

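View pics/e2.png

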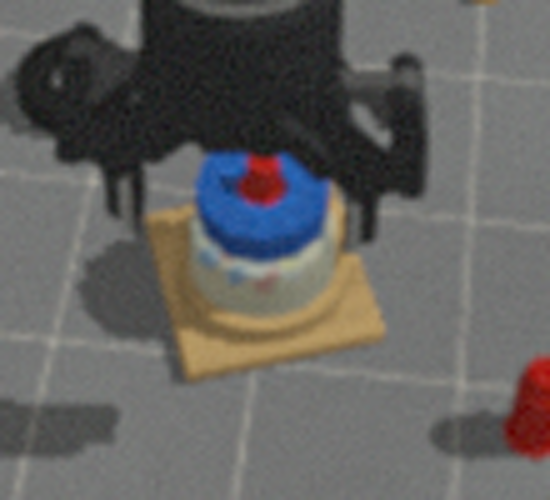

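```bash
python3 - <<'E'
from h import *
M2=[602.5,-2.7]
yaw=113.0
move_ptp([*M2,310],down(yaw)); servo_line([*M2,232.5],rate=120); dwell(.15)
f0,t0,s=favg(3); print(f0.round(2),t0.round(3),s["eef_pos"].round(2),s["clock"])
set_gripper(0.3,50); 
f,t,s=favg(3); print("grip",(f-f0).round(1),(t-t0).round(3),s["eef_pos"].round(2),round(s["opening"],3))
for i in range(9):
    yaw-=2.5
    servo_line([*M2,232.4],rate=20,ori=down(yaw))
    f,t,s=favg(2); f=f-f0; t=t-t0
    y=np.degrees(np.arctan2(s["eef_rot"][1,1],s["eef_rot"][0,1]))
    print(yaw,round(y,1),s["eef_pos"].round(2),f.round(1),t.round(3),round(s["clock"],2))
    if t[2]>0.4 or np.linalg.norm(f)>25: break
E
```

```text
[0.05 0.15 0.73] [-0.006 -0.018  0.   ] [603.02  -2.75 233.51] 37.8333
grip [-1.4  0.8  4.5] [ 0.194  0.361 -0.075] [602.61  -2.59 233.32] 0.717
110.5 110.5 [602.72  -2.63 233.3 ] [-1.4  0.6  5.3] [ 0.207  0.336 -0.127] 38.51
108.0 108.0 [602.73  -2.62 233.28] [-1.2  0.2  4.9] [0.183 0.296 0.064] 38.79
105.5 105.6 [602.74  -2.59 233.3 ] [-1.2 -0.1  5.2] [0.147 0.318 0.27 ] 39.08
103.0 103.1 [602.75  -2.57 233.3 ] [-1.4  0.5  5.6] [0.082 0.373 0.486] 39.36
```

```bash
python3 - <<'E'
from h import *
yaw=106.5; M2=[602.5,-2.7]
servo_line([*M2,233.2],rate=20,ori=down(yaw)); f,t,s=favg(3); print(f.round(1),t.round(3))
set_gripper(1.0); dwell(.1); st()
servo_line([*M2,330],rate=150)
move_ptp([674,-2.5,300],down(90)); dwell(.25); c,im=snap("e3"); st()
cv2.imwrite("pics/e3v.png",im[:,:,::-1])
u,v=proj(c,[602.7,-3,77])[0].astype(int)
m=bluemask(im); roi=np.zeros_like(m); roi[max(v-65,0):v+65,u-65:u+65]=1
roi2=roi*(1-cv2.dilate(redmask(im)*roi,np.ones((5,5))))
for z0 in (59.5,60.2,61,62):
    print(z0,min((fit(lambda x,y,a:ringmask(c,x,y,a,z0)*roi2,m*roi2,[602.7,-3.3,a],3) for a in (0.,10.,20.)),key=lambda r:r[1]))
E
```

```text
[0.2 0.8 1.8] [ 0.153 -0.062  0.468]
 40.15 [602.45  -2.75 233.12] F [-0.62  0.12 -0.34] T [-0.011 -0.003 -0.004] op 1.0
 41.65 [673.48  -2.5  300.68] F [ 0.01 -0.15  0.92] T [ 0.002  0.038 -0.015] op 1.001
59.5 (array([602.74084438,  -3.54543007, -12.17482134]), np.float64(85.3125), np.float32(6361.0))
60.2 (array([602.68405659,  -3.51340743,  17.51390254]), np.float64(80.1875), np.float32(6361.0))
61 (array([602.69394671,  -3.55186919,  17.64382776]), np.float64(96.3125), np.float32(6361.0))
62 (array([602.64085688,  -3.54596609,  17.65594586]), np.float64(152.75), np.float32(6361.0))
```

View pics/e3v.png

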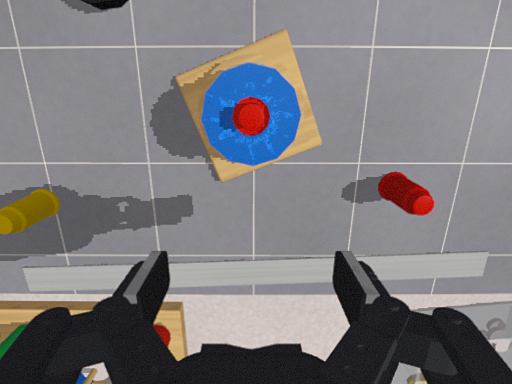

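```bash
python3 -c "
from bench import *
print(hand_in(), sense()['clock'])"
```

```text
the job is handed in; nothing more can be done
the job is handed in; nothing more can be done
```

The jar is closed, and I handed the job in at about 42 s on the robot's clock. No verdict came back.

**Disk:** I set it in the mouth knob up, with about 7 N of push onto the gasket, and released it. The camera showed it level and within about 1 mm of centre.

**Ring:** I gripped the blue ring by its flats and turned it to line up with the thread gaps I had seen from above. It dropped over the neck on the first try, with contact at the expected height. I then screwed it clockwise until the torque climbed at the stop, peaking at about 0.76 N m. After I let go, its angle read about 13° back, so I gripped it again, turned it to the stop at about 0.49 N m, and released it.

**Last checks:**
- **Turn:** the ring has turned about 62° from the gap, within the 50 to 75° expected.
- **Height:** its underside measures about 60 mm above the table, so its centre is about 5.5 mm below the rim. That reading is good to roughly 0.5 to 1 mm, and the limit is 4.5 mm.
- **Centring:** the ring is within about 0.3 mm of the mouth in the camera readings.
- **Clearance:** the gripper touches nothing, and I saw no other sewing thing moved.

**Not settled:**
- The clamping force was not measured; I infer it is over 5 N from the height and the torque.
- After the second tightening I turned the gripper back about 3.5° to unload it. The torque still read 0.47 N m before I let go, and I did not find out why.
- The early screwing torque read slightly negative, which I also could not explain.

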